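# Set the iris of the counting stand to its index and start the count

### The arm

A 6-joint arm with a two-finger parallel gripper is mounted at the origin on a cart in front of the work surface, level with it; the furniture and walls round the work are solid. World frame = base frame: x ahead of the robot, y to its left, z up, the work surface at z = 0. Lengths are in m, angles in rad, forces in N, time in s.
With the tool pointing down it reaches from about 0.25 to 0.775 m from the base axis. Payload 4 kg.
Tool frame: the origin (TCP) lies at the very end of the fingers, on their centre line; the grasp point (between the pads) lies 19 mm behind it (r.tcp_to_grasp is the z of the grasp point in the tool frame, in m); z points along the fingers, y is the line along which they close (so a half turn about z gives the same grasp; the last joint's range is limited). The gripper opens to 94 mm and grips with 3 to 60 N. Pads are 16 mm wide; open, the fingers measure 119 mm over their backs; the gripper's body (75 mm by 177 mm) begins 78 mm behind the grasp point.
Start: joints at [-1.244, 0.087, 1.371, -0, 1.684, -0.103], TCP at [0.229, -0.5, 0.169] pointing down, gripper open.
Joint ranges: [-3.1, 3.1], [-0.76, 2.03], [0.27, 2.55], [-1.08, 4.22], [0.17, 2.65], [-2.57, 2.57]. Speed limits (rad/s): [2.79, 2.79, 3.14, 3.14, 3.14, 3.14].

### API

Orientations are given as [roll, pitch, yaw] about the fixed x, y, z axes, in that order (R = Rz(yaw) Ry(pitch) Rx(roll)).
In Python, from plant import r gives the robot as it stands.
- The arm moves only by the shell command python3 -m creep 'ROWS' [OPENING]. ROWS is JSON, a list of rows, each an object of numbers: "x", "y", "z": the shift along the tool's x, y, z in cm; "spin": the turn about the tool's z in rad. A call has 1 to 10 rows; each row is the pose to reach, as a shift and turn from the pose commanded when the call began, along the tool's axes at that moment; what a row does not reach only later rows make up. A row lasts 1/10 s, in which the tool goes at most 50 mm and 8.59 degrees, less where a joint would pass 70% of its speed; a pose out of reach is approached as far as the arm can. A call with a gripper value outside its range is refused whole. OPENING is the opening, from -1 (shut) to 1 (fully open), set as the call begins (- or left out, the last holds). The fingers move at their own pace and stop on an object; the grip force is fixed at half the most. Time passes only in rows, so rows that repeat a pose let the fingers close. It gives the time, the measured TCP pose, the force, the opening and the grip force at its end, in the units of the state.
- r.get_state(): the state, without advancing time (a new reading comes with each control period).
- r.camera(name): name is "scene" or "top"; returns the picture (420x560x3 uint8, blue, green, red); there is no depth.
- r.get_calibration(name): a dict with "fx", "fy", "cx", "cy" (pixels), "k1" (the pictures are not rectified: a ray, as slopes to the right and down, at radius r is drawn at 1 + k1 r^2 times it, then the intrinsics apply), "R" (3x3) and "t" (3): a world point X has camera coordinates R X + t. Camera axes: x right, y down, z forward; pixel columns grow to the right and rows downward; lengths in m; the calibration is good to about 2 mm. A picture is of the moment at which its call begins. get_calibration takes no time and is no camera call.
- r.job_done(): hands the job in; it is judged then, once.
The state is a dict: "time": time; "joint_pos": joint angles; "qvel": joint speeds; "joint_efforts": joint torques, N m; "ee_pos": TCP position; "eef_rot": TCP orientation; "force": force on the tool from outside, world axes, zero at the start; "torque": the same for the moment, N m; "gripper_width": opening from 0.0 (shut) to 1.0 (fully open); "grip_force": force on a finger pad.
Only numpy, scipy, OpenCV 4.12 (cv2) and the standard library are available. Lean on these libraries where they do the work, as an engineer would, in place of code of your own. Each camera call takes 0.05 s, during which the arm holds its last target. There are 200 camera calls.

### The job

Push the upright fin of the iris lever round its arc until the lever's nose points at the small index rider clipped on the scale's rim, then press the stand's round start button fully down and let it come up again. Only push: do not pinch the fin between the fingers, do not press the button before the lever is set, and leave the rider and the things standing around where they are.

Things in the scene. Friction and masses are not known exactly. Their poses are not given: they have to be found in the camera images.
- iris_stand: Low round grey stand, fixed to the desk: foot 236 mm across, 12 mm high, on it a scale flange 192 mm across, top 36 mm high, with raised dark marks every 10 degrees. Origin: centre of the underside, on the vertical axis of the iris ring. Its -x points to the robot at yaw 0 and is mid-scale; its +y is to the left seen from the robot. A tongue 12 mm high on its +y side carries the start button.
- aperture_lever (a joint): Lever angle about the stand's vertical axis, rad: 0 along the stand's -x (mid-scale), growing towards its +y (left, clockwise from above); at angle q and radius r a lever point is at (-r cos q, r sin q) in the stand's frame. Limits -1.1, 1.1; it starts right of the rider (smaller angle). Plain friction, about 2 N at the fin, no spring: it stays where it is left.
- fin_centre (a point): Centre of the upright fin on the lever, the part to push: dark plate 16 mm long along the lever, 12 mm thick across it, top 101 mm above the desk; this point is at radius 79 mm, 76 mm above the desk. Below it are the dark lever arm (12 mm wide, top at 52 mm) and the dark ring (100 mm across, top at 54 mm). Fingertips kept 60 to 90 mm above the desk meet only the fin.
- lever_nose (a point): Tip of the lever's pointed nose, at radius 94 mm from the axis, on top of the arm, 52 mm above the desk.
- index_rider (a joint): Angle of the index rider about the same axis, in the same sense and with the same zero as the lever's angle: the lever points at the rider when both angles are equal. The rider is stiff and must not be moved. (Two thin round stop pins stand on the flange at the ends of the scale; they are not the rider.)
- index_mark (a point): Inward point of the index rider, the bare metal block (10 mm wide along the rim, 13 mm deep, with a small screw outside) that is clipped on the outer rim of the scale; at radius 97 mm from the axis, 44 mm above the desk. Its y axis runs along the rim to the left, its -x axis points outward. The lever passes above and inside it.
- start_button (a joint): Travel of the start button, m: 0 up, 0.006 fully down; a spring returns it. Fully down takes about 5 N.
- start_button_top (a point): Centre of the top of the round start button when up: grey cap 30 mm across in a low black collar, its top 36 mm above the desk, 8 mm above the collar; on the tongue at the stand's left, 130 mm left of and 10 mm behind the ring's axis in the stand's frame; it is pressed straight down.
- source_disc: Bystander: small flat round disc, 25 mm across, 7 mm high, lying to the right of the stand. Origin: centre of its underside.
- tin: Bystander: flat round pale tin, 66 mm across, 24 mm high, standing left of the stand, nearer the robot. Origin: centre of its underside.
- pot_a: Bystander: small sample pot with white ribbed lid, 50 mm across, 54 mm high, standing behind the stand to the right. Origin: centre of its underside.
- pot_b: Bystander: slightly larger sample pot with white ribbed lid, 56 mm across, 60 mm high, standing behind the stand, middle to left. Origin: centre of its underside.

How it is judged:
On the way, in this order (a step that is already met when the one before it is completed fails the run):
1. the lever's nose points at the index rider (y of lever_nose in the frame of index_mark between -0.005 and 0.005 m), for 0.3 s.
2. the start button is pressed fully down with the lever set (all of step 1 and value of joint start_button above 0.0045 m), for 0.05 s.
At the end, for the whole second after the job is handed in: The lever's nose is at rest within 5 mm (along the rim) of the rider's middle, that is within the rider's width, and the start button, after being pressed at least 4.5 mm down, is up again (within 1.5 mm) (all of step 1 and value of joint start_button below 0.0015 m and velocity of joint aperture_lever between -0.05 and 0.05 rad/s); the robot touches nothing.
It fails at once if the start button is pressed (more than 3 mm) while the lever is not set to the rider (value of joint start_button above 0.003 m and not (y of lever_nose in the frame of index_mark between -0.005 and 0.005 m)).
It fails at once if the fin is pinched: the fingers press on both of its halves at once with more than 1.5 N each (contact force between the fingers and aperture_lever_c0 above 1.5 N and contact force between the fingers and aperture_lever_c1 above 1.5 N).
It fails at once if the index rider is moved by more than 3 mm (distance of index_mark from where it was at the start of the episode above 0.003 m).
It fails at once if a bystander (disc, tin or pot) is moved by more than 15 mm (distance of any of source_disc, tin, pot_a, pot_b from where it was at the start of the episode above 0.015 m).
It also fails if it takes over 51 s, if anything falls off the work surface, if the arm or the gripper's body presses on something with over 40 N, if the wrist force passes 120 N, or if a joint passes its speed limit or range.

## Working session

There is one attempt and no reset: what is moved stays moved. The work goes in short steps, Python scripts to look and compute and a shell command to move; the robot and the scene stay as the last step left them, time stands still between calls to the robot, and variables do not carry over. Pictures are saved under pics/ and viewed, at most 10 in all, crops included, and the job is handed in when it is done.

```bash
mkdir -p pics; ls; python3 - <<'E'
from plant import r
import cv2,numpy as np
for n in("top","scene"):
    im=r.camera(n); cv2.imwrite(f"pics/{n}0.png",im)
    c=r.get_calibration(n); print(n,{k:np.round(v,4).tolist() for k,v in c.items()})
s=r.get_state(); print(s["time"],s["ee_pos"],s["eef_rot"],s["gripper_width"],r.tcp_to_grasp)
E
```

```text
pics
top {'fx': 481.0785, 'fy': 481.0785, 'cx': 277.8843, 'cy': 201.7498, 'k1': 0.0315, 'R': [[0.0237, -0.9992, 0.0313], [-0.9841, -0.0288, -0.1753], [0.1761, -0.0267, -0.984]], 't': [0.0737, 0.5684, 0.8392]}
scene {'fx': 380.2063, 'fy': 380.2063, 'cx': 286.6295, 'cy': 212.2743, 'k1': -0.0688, 'R': [[-0.8315, -0.5556, -0.002], [-0.2487, 0.3755, -0.8928], [0.4968, -0.7418, -0.4504]], 't': [0.5307, 0.1797, 0.6867]}
0.1 [ 0.22897953 -0.4994538   0.16773944] [-3.13964003e+00 -1.78812303e-04  4.29809307e-01] 1.0004379353443935 -0.0188
```

View pics/top0.png

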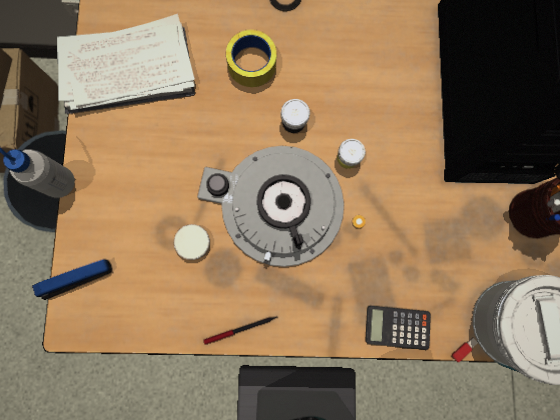

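View pics/scene0.png

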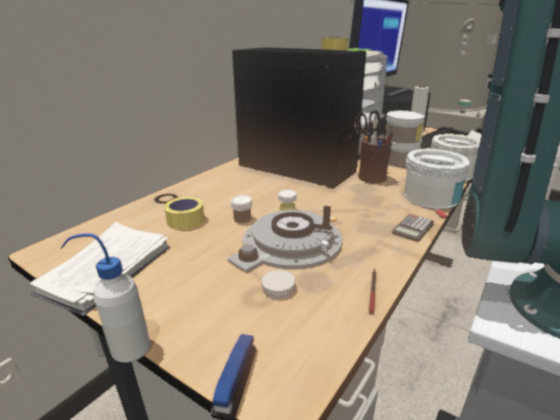

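The top view shows the stand at about (284,203), the button at (217,184), the rider at (267,258), and the lever and fin at about (297,240). The tin is at (192,242) and the pots at (295,113) and (351,152). I'll zoom in on the stand.

```bash
cat > h.py <<'E'
import cv2,numpy as np
from plant import r
def ray(n,uv):
    c=r.get_calibration(n); uv=np.atleast_2d(uv).astype(float)
    d=np.array([(uv[:,0]-c["cx"])/c["fx"],(uv[:,1]-c["cy"])/c["fy"]]).T; s=d.copy()
    for _ in range(20): s=d/(1+c["k1"]*(s**2).sum(1,keepdims=True))
    R=np.array(c["R"]); return -R.T@np.array(c["t"]), np.c_[s,np.ones(len(s))]@R
def plane(n,uv,z):
    o,d=ray(n,uv); return o+d*((z-o[2])/d[:,2])[:,None]
def proj(n,X):
    c=r.get_calibration(n); p=np.atleast_2d(X)@np.array(c["R"]).T+np.array(c["t"]); s=p[:,:2]/p[:,2:]
    s=s*(1+c["k1"]*(s**2).sum(1,keepdims=True)); return s*c["fx"]+[c["cx"],c["cy"]]
E
python3 - <<'E'
import cv2
im=cv2.imread("pics/top0.png")[140:275,190:370]
cv2.imwrite("pics/crop0.png",cv2.resize(im,None,fx=4.4,fy=4.4,interpolation=cv2.INTER_CUBIC))
E
```

```text
(no output)
```

View pics/crop0.png

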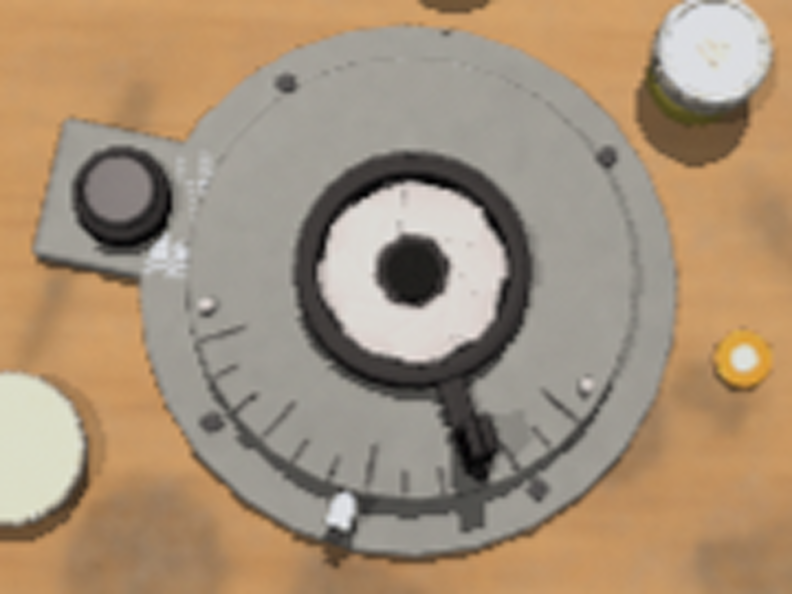

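The crop (scale 4.4, offset (190,140)) shows:
- the ring centre at about (413,268)
- the rider block at (341,510), with its inner tip near (345,493)
- the lever nose at (478,475) and the fin top at about (480,440)
- the button cap at (118,190)

Next I'll fit these and convert them to positions.

```bash
cat > meas.py <<'E'
from h import *
from scipy.optimize import least_squares
def circ(P,R=None):
    f=lambda p:np.hypot(P[:,0]-p[0],P[:,1]-p[1])-(R or p[2])
    s=least_squares(f,[*P[:,:2].mean(0),R or .05],loss="soft_l1",f_scale=.001); return s.x,np.abs(s.fun).mean()
im=cv2.imread("pics/top0.png"); g=im.max(2).astype(int)
c0=np.array([284,201.]); edge=[];foot=[]
sat=(im.max(2).astype(int)-im.min(2))
for a in np.radians(np.arange(0,360,3)):
    d=np.array([np.cos(a),np.sin(a)]); rr=np.arange(20,80,.25)
    p=c0+rr[:,None]*d
    v=cv2.remap(g.astype(np.float32),p[:,0].astype(np.float32),p[:,1].astype(np.float32),1).ravel()
    sv=cv2.remap(sat.astype(np.float32),p[:,0].astype(np.float32),p[:,1].astype(np.float32),1).ravel()
    k=np.where(v[:60]<75)[0]
    if len(k) and d[1]<.2: 
        j=np.where((v>100)&(np.arange(len(v))>k[0]))[0]
        edge.append(p[j[0]])
    k=np.where(sv>45)[0]
    if len(k) and d[1]<.2 and not(d[0]<-.7): foot.append(p[k[0]])
E=plane("top",edge,.054);F=plane("top",foot,.012)
print("ring",circ(E),circ(E,.05)); print("foot",circ(F),circ(F,.118))
def blob(mask,box):
    x0,y0,x1,y1=box; m=np.zeros(mask.shape,np.uint8); m[y0:y1,x0:x1]=mask[y0:y1,x0:x1]
    n,l,st,ce=cv2.connectedComponentsWithStats(m); i=1+st[1:,4].argmax(); return l==i,ce[i],st[i]
hsv=cv2.cvtColor(im,cv2.COLOR_BGR2HSV)
m,ce,st=blob((g>190)&(sat<40),(255,245,280,275)); print("rider",ce,st)
ys,xs=np.where(m); print(sorted(zip(ys,xs)))
m,ce,st=blob((g>75)&(g<150),(203,170,230,196)); print("cap",ce,st,plane("top",ce,.036))
print(im[175:200:2,205:230:2].max(2))
E
python3 meas.py
```

```text
ring (array([0.56786009, 0.07846158, 0.04988387]), np.float64(0.00020448437427048993)) (array([0.56771579, 0.07846022, 0.05      ]), np.float64(0.00020784744380428303))
foot (array([0.56824836, 0.0785706 , 0.11720958]), np.float64(0.0002173259260407137)) (array([0.56739936, 0.0790027 , 0.118     ]), np.float64(0.00026299863967895517))
rider [266.87096774 255.74193548] [264 252   6   8  31]
[(np.int64(252), np.int64(268)), (np.int64(253), np.int64(266)), (np.int64(253), np.int64(267)), (np.int64(253), np.int64(268)), (np.int64(253), np.int64(269)), (np.int64(254), np.int64(266)), (np.int64(254), np.int64(267)), (np.int64(254), np.int64(268)), (np.int64(254), np.int64(269)), (np.int64(255), np.int64(265)), (np.int64(255), np.int64(266)), (np.int64(255), np.int64(267)), (np.int64(255), np.int64(268)), (np.int64(255), np.int64(269)), (np.int64(256), np.int64(265)), (np.int64(256), np.int64(266)), (np.int64(256), np.int64(267)), (np.int64(256), np.int64(268)), (np.int64(256), np.int64(269)), (np.int64(257), np.int64(264)), (np.int64(257), np.int64(265)), (np.int64(257), np.int64(266)), (n
[... 392 characters left out ...]
87  61  70  79  61  56  67 151 164 164]
 [159 161  86  66 129 135 136 136 118  45  62 138 166]
 [161 116  54 127 134 135 136 138 138 103  49  85 157]
 [162  61  74 133 133 135 137 137 138 134  39  39 127]
 [162  60 101 131 134 135 138 138 138 137  43  45 117]
 [165  57  71 133 133 134 136 137 137 120  42  43 114]
 [163  63  50 113 133 135 136 136 135  62  44  32 114]
 [162 103  53  44  89 130 131 110  57  43  52  11 136]
 [164 154  26  51  48  45  44  32  46  50  16  32 157]
 [163 162 151  21  37  54  55  54  30   8  33 179 164]
 [163 163 163 152  53  18   8  11  32  72 177 223 179]
 [162 163 164 155 111  78  78  79  83 147 223 223 186]
 [ 89 120 137 152 162 163 163 162 161 192 185 185 191]]
```

```bash
cat > ang.py <<'E'
from h import *
C=np.array([.5678,.0785]); B=np.array([.6018,.2045])
yaw=np.arctan2(*(B-C)[::-1])-np.arctan2(.130,.010)
def pol(P):
    P=np.atleast_2d(P)[:,:2]-C; x=P[:,0]*np.cos(yaw)+P[:,1]*np.sin(yaw); y=-P[:,0]*np.sin(yaw)+P[:,1]*np.cos(yaw)
    return np.c_[np.arctan2(y,-x),np.hypot(x,y)*1e3]
def pt(q,rad,z): # world
    x,y=-rad*np.cos(q),rad*np.sin(q); return np.array([C[0]+x*np.cos(yaw)-y*np.sin(yaw),C[1]+x*np.sin(yaw)+y*np.cos(yaw),z])
E
python3 - <<'E'
from ang import *
im=cv2.imread("pics/top0.png"); g=im.max(2)
print("yaw",np.degrees(yaw))
for n,p,z in [("rider tip",(268.2,252.5),.044),("rider c",(266.9,255.7),.046),("nose",(298.4,248),.052),("arm root",(293,228.5),.052),("arm mid",(294.8,233.5),.052),("finTop",(299,239.5),.101),("pinL",(237,209),.045),("pinR",(323.2,227.2),.045),("mid mark",(274.5,245.5),.037),("disc",(358.7,221.5),.007)]:
    P=plane("top",[p],z); print(n,P.round(4),pol(P).round(3))
s=plane("top",[(192,242)],.024);print("tin",s)
# project predictions for drawing
v=cv2.resize(im[205:275,240:330],None,fx=8,fy=8,interpolation=cv2.INTER_CUBIC)
w=cv2.imread("pics/scene0.png")[195:270,225:355]; w=cv2.resize(w,(800,462),interpolation=cv2.INTER_CUBIC)
cv2.imwrite("pics/t1.png",v); cv2.imwrite("pics/s1.png",w)
E
```

```text
yaw -10.702392806389922
rider tip [[0.4728 0.104  0.044 ]] [[7.5000e-02 9.8373e+01]]
rider c [[0.4668 0.1062 0.046 ]] [[8.10000e-02 1.04731e+02]]
nose [[0.4818 0.0496 0.052 ]] [[-0.51  90.757]]
arm root [[0.517  0.0601 0.052 ]] [[-0.535 54.053]]
arm mid [[0.5079 0.0566 0.052 ]] [[-0.537 63.746]]
finTop [[0.4923 0.0524 0.101 ]] [[-0.52  79.909]]
pinL [[0.5512 0.1637 0.045 ]] [[ 1.191 86.816]]
pinR [[0.5218 0.004  0.045 ]] [[-1.204 87.563]]
mid mark [[0.4864 0.0927 0.037 ]] [[-1.4000e-02  8.2602e+01]]
disc [[ 0.5396 -0.0693  0.007 ]] [[ -1.569 150.442]]
tin [[0.49008489 0.24589295 0.024     ]]
```

View pics/t1.png

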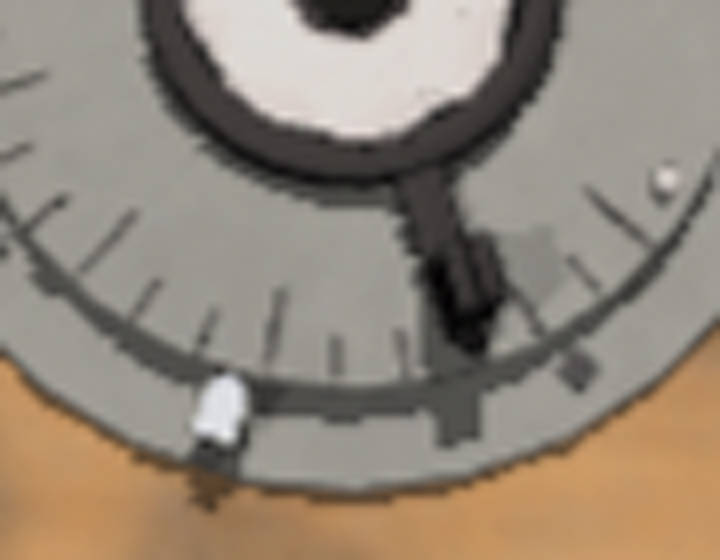

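View pics/s1.png

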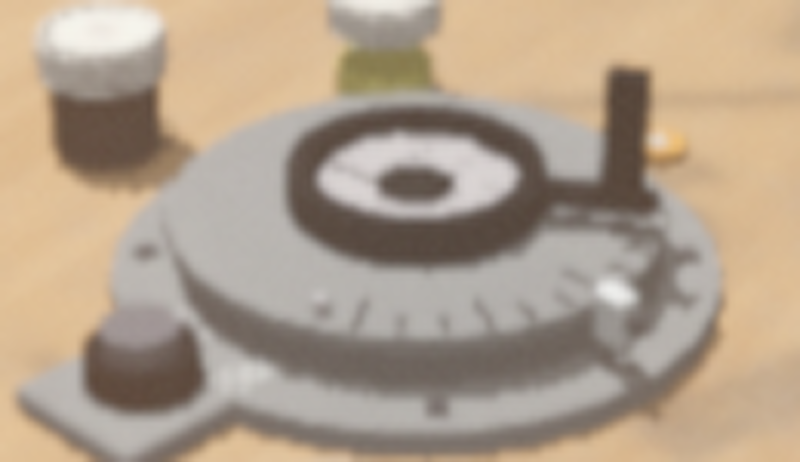

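Findings so far:
- The ring fits give radii of 49.9 and 117.2 mm, against 50 and 118 given. The button lies at 130.5 mm from the axis, against 130.4, which puts the stand yaw at -10.7°.
- The rider is at q≈0.08 and the lever at q≈-0.52, so the push is about 0.6 rad.
- In t1 the rider block is at (222,405) and the nose at (475,345). In s1 the fin is at (628,130).

Before moving across, I'll check how tall the canister near the start is.

```bash
cat >> ang.py <<'E'
def deltas(targets):
    """targets: (x,y,z,yaw) -> tool-axis shifts in cm and spin, from the measured pose"""
    s=r.get_state(); p=s["ee_pos"]; y0=s["eef_rot"][2]
    ex=np.array([np.cos(y0),np.sin(y0),0]); ey=np.array([np.sin(y0),-np.cos(y0),0])
    print("at",np.round(p,4),round(y0,3),"t",round(s["time"],2))
    for t in targets:
        d=np.array(t[:3])-p; print(f"x {d@ex*100:.2f} y {d@ey*100:.2f} z {-d[2]*100:.2f} spin {-(t[3]-y0):.3f}")
def tool(q,gap,z): # finger centre: gap m right of the fin centre
    P=pt(q,.079,z); a=yaw-q; t=np.array([np.sin(-a)*-1,0,0])
    t=np.array([-np.sin(yaw-q)*-1,np.cos(yaw-q)*1,0])  # placeholder, replaced below
    e=1e-4; t=(pt(q+e,.079,z)-pt(q-e,.079,z)); t/=np.linalg.norm(t)
    return [*(P-t*gap),-q+yaw]
E
sed -i '/placeholder/d; s/; a=yaw-q; t=np.array.*$//' ang.py
python3 - <<'E'
from ang import *
for z in (0,.1,.15,.2): print(z,"top rim centre",plane("top",[(535,318)],z)[0,:2].round(3),"scene rim/bottom",plane("scene",[(437,160),(433,200)],z)[:,:2].round(3).tolist())
print(proj("top",[[.229,-.5,.169]]))
a=tool(-.52,.036,.17); print(a); deltas([a])
E
```

```text
0 top rim centre [ 0.367 -0.402] scene rim/bottom [[0.431, -0.727], [0.347, -0.345]]
0.1 top rim centre [ 0.372 -0.346] scene rim/bottom [[0.37, -0.416], [0.304, -0.116]]
0.15 top rim centre [ 0.374 -0.318] scene rim/bottom [[0.34, -0.261], [0.283, -0.001]]
0.2 top rim centre [ 0.376 -0.29 ] scene rim/bottom [[0.309, -0.105], [0.261, 0.114]]
[[674.95468724 424.61406296]]
[np.float64(0.5049199079702587), np.float64(0.01864104890385849), np.float64(0.17), np.float64(0.33320800768673986)]
at [ 0.229  -0.4995  0.1677] 0.43 t 0.1
x 46.67 y -35.60 z -0.23 spin 0.097
```

The canister is about 0.12 m tall at (0.37,-0.34). I'll shut the fingers, lift over it, and cross.

```bash
python3 -m creep '[{"z":-4},{"z":-6,"x":2,"y":-1.5},{"z":-6,"x":5.5,"y":-4},{"z":-6,"x":9,"y":-7},{"z":-6,"x":12.5,"y":-9.5},{"z":-6,"x":16,"y":-12},{"z":-6,"x":19.5,"y":-15},{"z":-6,"x":23,"y":-17.5},{"z":-6,"x":26.5,"y":-20},{"z":-6,"x":30,"y":-23}]' -1
python3 -m creep '[{"x":3,"y":-2.5},{"x":6,"y":-5},{"x":9,"y":-7},{"x":12,"y":-9,"spin":0.05},{"x":15,"y":-11,"spin":0.1},{"x":16.5,"y":-12.5,"spin":0.1},{"x":16.5,"y":-12.5,"spin":0.1},{"x":16.5,"y":-12.5,"spin":0.1}]'
python3 - <<'E'
from ang import *
deltas([tool(-.52,.036,.17),tool(-.52,.036,.068)])
E
```

```text
at [ 0.229  -0.4995  0.1677] 0.43 t 0.1
x 46.67 y -35.60 z -0.23 spin 0.097
x 46.67 y -35.60 z 9.97 spin 0.097validation failed for argument at $[0]...
validation failed for argument at $[0]...
```

```bash
python3 -m creep '[{"x":0,"y":0,"z":-4,"spin":0},{"x":2,"y":-1.5,"z":-6,"spin":0},{"x":5.5,"y":-4,"z":-6,"spin":0},{"x":9,"y":-7,"z":-6,"spin":0},{"x":12.5,"y":-9.5,"z":-6,"spin":0},{"x":16,"y":-12,"z":-6,"spin":0},{"x":19.5,"y":-15,"z":-6,"spin":0},{"x":23,"y":-17.5,"z":-6,"spin":0},{"x":26.5,"y":-20,"z":-6,"spin":0},{"x":30,"y":-23,"z":-6,"spin":0}]' -1; python3 -m creep --help | head -20
```

```text
time: 1.1
ee_pos: [0.4064, -0.1643, 0.2283]
eef_rot: [-3.141, 0.0, 0.429]
force: [0.9, 0.2, 0.5]
gripper_width: 0.183
grip_force: 0.0invalid input: not JSON, or not a number
```

```bash
python3 -m creep '[{"x":3,"y":-2.5,"z":0,"spin":0},{"x":6,"y":-5,"z":0,"spin":0},{"x":9,"y":-7,"z":0,"spin":0},{"x":12,"y":-9,"z":0,"spin":0.05},{"x":15,"y":-11,"z":0,"spin":0.1},{"x":16.5,"y":-12.5,"z":0,"spin":0.1},{"x":16.5,"y":-12.5,"z":0,"spin":0.1},{"x":16.5,"y":-12.5,"z":0,"spin":0.1}]'
python3 - <<'E'
from ang import *
deltas([tool(-.52,.036,.17),tool(-.52,.036,.068)])
E
```

```text
time: 1.9
ee_pos: [0.5036, 0.0164, 0.2282]
eef_rot: [3.141, 0.002, 0.331]
force: [-0.4, -0.0, -0.4]
gripper_width: 0.002
grip_force: 0.0
at [0.5036 0.0164 0.2282] 0.331 t 1.9
x 0.20 y -0.17 z 5.82 spin -0.003
x 0.20 y -0.17 z 16.02 spin -0.003
```

```bash
python3 -m creep '[{"x":0.2,"y":0,"z":4,"spin":0},{"x":0.2,"y":0,"z":8,"spin":0},{"x":0.2,"y":0,"z":11,"spin":0},{"x":0.2,"y":0,"z":13.5,"spin":0},{"x":0.2,"y":0,"z":15,"spin":0},{"x":0.2,"y":0,"z":16,"spin":0},{"x":0.2,"y":0,"z":16,"spin":0},{"x":0.2,"y":0,"z":16,"spin":0}]'
python3 - <<'E'
from ang import *
a,b=r.camera("top"),r.camera("scene")
f=lambda i:cv2.resize(i,(400,300),interpolation=cv2.INTER_CUBIC)
cv2.imwrite("pics/p1.png",np.hstack([f(a[160:280,210:370]),f(b[180:270,250:370])]))
deltas([tool(q,.0185,.068) for q in (-.52,-.37,-.22,-.07,.0,.04,.08)])
E
```

```text
time: 2.7
ee_pos: [0.5063, 0.0164, 0.0696]
eef_rot: [3.141, -0.001, 0.329]
force: [0.8, -0.4, 0.7]
gripper_width: 0.001
grip_force: 0.0
at [0.5069 0.0167 0.0703] 0.329 t 2.8
x -0.13 y -1.99 z 0.23 spin -0.004
x -0.32 y -3.19 z 0.23 spin 0.146
x -0.33 y -4.41 z 0.23 spin 0.296
x -0.16 y -5.61 z 0.23 spin 0.446
x -0.02 y -6.16 z 0.23 spin 0.516
x 0.08 y -6.47 z 0.23 spin 0.556
x 0.19 y -6.78 z 0.23 spin 0.596
```

View pics/p1.png

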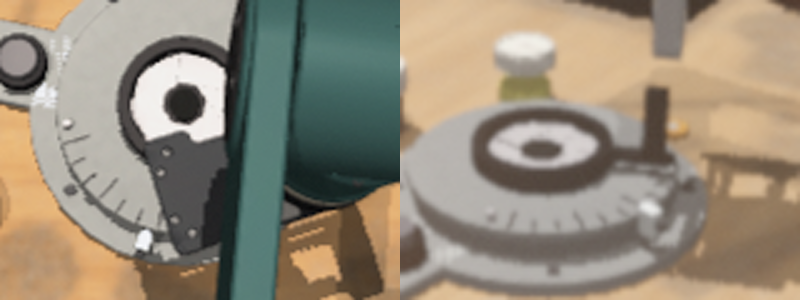

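```bash
python3 - <<'E'
from ang import *
s=r.get_state();P=s["ee_pos"]
X=[P,P+[0,0,.05],pt(-.52,.079,.101),pt(-.52,.079,.052)]
u=proj("scene",X); print(u.round(1).tolist()); print(((u-[250,180])*[400/120,300/90]+[400,0]).round().tolist())
b=r.camera("scene"); cv2.imwrite("pics/p2.png",cv2.resize(b[60:300,200:500],(750,600),interpolation=cv2.INTER_CUBIC))
E
```

```text
[[329.0, 211.1], [330.1, 191.6], [327.5, 206.3], [326.5, 225.5]]
[[663.0, 104.0], [667.0, 39.0], [658.0, 88.0], [655.0, 152.0]]
```

View pics/p2.png

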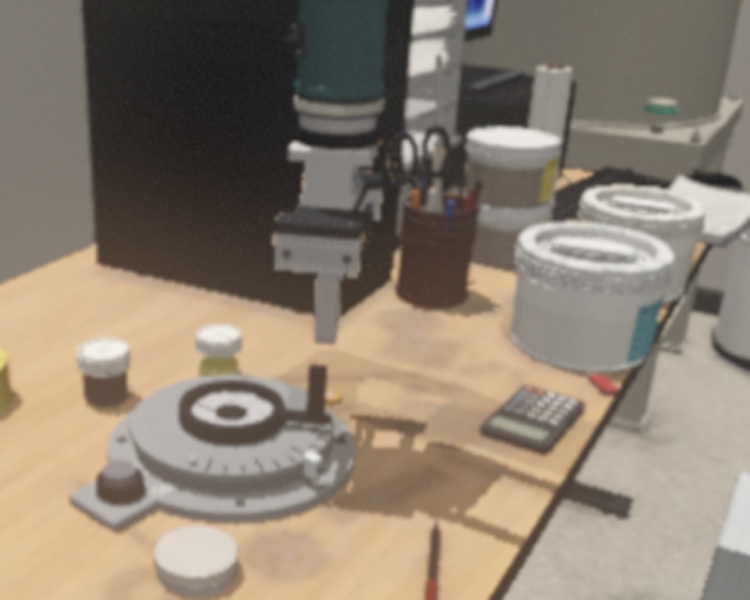

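The fingertip appears at p2 (325,342), i.e. image (330,197). The measured TCP should project to (329,211), while the fin top matches its prediction. I'll check for hidden finger pixels with the difference image before pushing.

```bash
python3 - <<'E'
from ang import *
a=cv2.imread("pics/scene0.png").astype(int); b=r.camera("scene").astype(int)
d=np.abs(a-b).max(2)
for y in range(166,222,2): print(y,d[y,316:346:2], b[y,326:336:3].tolist())
P=r.get_state()["ee_pos"]
for h in (.097,.19): print(h,proj("scene",[P+[0,0,h]]).round(1))
# where would the tip be if at other heights / distances
for dz in (0,.02,.036,.05): print(dz,proj("scene",[P+[0,0,dz]]).round(1))
for dy in (-.03,-.06,-.09): print(dy,proj("scene",[P+[0,dy,0]]).round(1))
E
```

```text
166 [78 80 78 81 85 79 78 78 77 77 75 65 69 71 30] [[122, 127, 132], [120, 125, 130], [120, 124, 129], [118, 122, 127]]
168 [39 64 67 64 72 72 81 84 80 76 79 63 76 77 21] [[116, 120, 126], [124, 129, 134], [122, 127, 132], [123, 128, 133]]
170 [ 2  2  4  2  3 30 74 73 73 73 51 32 70 64  7] [[73, 80, 88], [117, 121, 126], [119, 123, 129], [105, 110, 117]]
172 [ 2  3  2  3  4 61 73 73 74 69 20  2  3  2  4] [[104, 116, 129], [118, 122, 128], [118, 122, 128], [97, 102, 110]]
174 [ 3  4  2  3  3 64 73 72 72 76 25  3  5  4  3] [[110, 119, 130], [118, 122, 128], [117, 121, 128], [102, 107, 114]]
176 [ 1  3  3  3  7 67 74 72 72 68 24  3  6  4  5] [[111, 120, 130], [117, 122, 129], [118, 123, 129], [101, 107, 113]]
178 [ 4  3  4  5  3 60 69 70 69 65 19  4  3  7  3] [[110, 120, 129], [117, 122, 128], [117, 122, 128], [99, 104, 112]]
180 [ 7  2  4  2  3 65 72 69 70 62 22  6  6  4  3] [[115, 121, 129], [117, 122, 130], [118, 122, 129], [99, 106, 115]]
182 [ 2  2  3  3  5 60 67 70 70 60 25  3  4  3  5] [[109, 114, 121], [117, 122, 129], [117, 122, 129], [103, 113, 125]]
184 [ 2  2  2  3  4 54 70 
[... 1700 characters left out ...]
80], [59, 71, 87], [124, 157, 185], [123, 158, 187]]
214 [23 22 22 22 11  9  9 20 22 23 22 24 23 19  6] [[55, 65, 79], [64, 79, 96], [129, 166, 197], [129, 166, 197]]
216 [20 23 22 19  5  8  8 23 23 22 23 23 24 18  3] [[55, 65, 79], [69, 86, 106], [141, 180, 209], [121, 170, 204]]
218 [19 22 23 20  8 10 10 21 23 20 22 24 24 19  4] [[56, 65, 79], [74, 93, 115], [154, 181, 205], [101, 163, 207]]
220 [21 22 22 19  7  7  9 17 18 16 22 23 23 20 10] [[58, 67, 81], [62, 80, 100], [85, 131, 170], [85, 123, 157]]
0.097 [[331.1 172.5]]
0.19 [[333.2 131.7]]
0 [[329.  211.2]]
0.02 [[329.4 203.5]]
0.036 [[329.8 197.3]]
0.05 [[330.1 191.7]]
-0.03 [[334.9 206.5]]
-0.06 [[340.5 202.1]]
-0.09 [[345.8 197.9]]
```

```bash
python3 - <<'E'
from ang import *
P=r.get_state()["ee_pos"]; ex=np.array([np.cos(.329),np.sin(.329),0]); ey=np.array([np.sin(.329),-np.cos(.329),0])
for h in (.097,.133,.16,.2): print(h,proj("top",[P-ey*.0885+s*ex*.0375+[0,0,h] for s in(1,-1)]).round(0).tolist(),proj("scene",[P-ey*.0885+s*ex*.0375+[0,0,h] for s in(1,-1)]).round(0).tolist())
print("observed top approx (269,216),(282,260); scene body bottom (310..346,170)")
s=r.get_state(); print(s["joint_pos"],s["force"])
E
```

```text
0.097 [[264.0, 221.0], [278.0, 267.0]] [[306.0, 186.0], [343.0, 189.0]]
0.133 [[264.0, 218.0], [279.0, 265.0]] [[307.0, 169.0], [344.0, 173.0]]
0.16 [[264.0, 215.0], [280.0, 265.0]] [[307.0, 156.0], [345.0, 160.0]]
0.2 [[264.0, 211.0], [281.0, 263.0]] [[307.0, 137.0], [346.0, 139.0]]
observed top approx (269,216),(282,260); scene body bottom (310..346,170)
[-7.83147301e-02  3.07817124e-02  1.62753606e+00 -1.01383689e-04
  1.48089286e+00  1.16277843e+00] [-0.47393432  0.18539964 -0.51919078]
```

Two separate cues, the fingertip and the body's lower edge, say the tool really sits about 36 mm higher than reported. A drop of 2.5 cm is safe whether or not that is right: 45 mm or 81 mm, both above the flange. I'll make it and re-measure by image.

```bash
python3 -m creep '[{"x":0,"y":0,"z":0.6,"spin":0},{"x":0,"y":0,"z":1.2,"spin":0},{"x":0,"y":0,"z":1.8,"spin":0},{"x":0,"y":0,"z":2.5,"spin":0},{"x":0,"y":0,"z":2.5,"spin":0},{"x":0,"y":0,"z":2.5,"spin":0}]'
cat > tip.py <<'E'
from ang import *
def tip(show=True):
    """finger pixels (grey, bright) in the scene view: columns and lower end"""
    b=r.camera("scene"); P=r.get_state()["ee_pos"]; u=proj("scene",[P])[0]; a=cv2.imread("pics/scene0.png").astype(int)
    m=((np.abs(b.astype(int)-a).max(2)>32)&(np.ptp(b.astype(int),axis=2)<32)).astype(np.uint8)
    m[:150]=0; n,l,st,ce=cv2.connectedComponentsWithStats(m); i=1+st[1:,4].argmax(); ys,xs=np.where(l==i)
    lo=ys.max(); k=ys>lo-8; print("tip row",lo,"cols",xs[k].min(),xs[k].max(),"reported->",u.round(1),P.round(4)); return b
if __name__=="__main__": tip()
E
python3 tip.py
```

```text
time: 3.5
ee_pos: [0.5055, 0.0171, 0.0433]
eef_rot: [-3.141, 0.001, 0.33]
force: [0.3, 0.3, -0.4]
gripper_width: 0.008
grip_force: 0.0
tip row 264 cols 469 547 reported-> [328.8 221.2] [0.5059 0.0171 0.0437]
```

```bash
sed -i 's/m\[:150\]=0;/m[:150]=0; m[:,:295]=0; m[:,365:]=0;/' tip.py; python3 - <<'E'
from tip import *
b=tip(); cv2.imwrite("pics/p3.png",cv2.resize(b[160:250,270:390],(800,600),interpolation=cv2.INTER_CUBIC))
E
```

```text
tip row 207 cols 326 333 reported-> [328.7 221.1] [0.5061 0.0171 0.044 ]
```

View pics/p3.png

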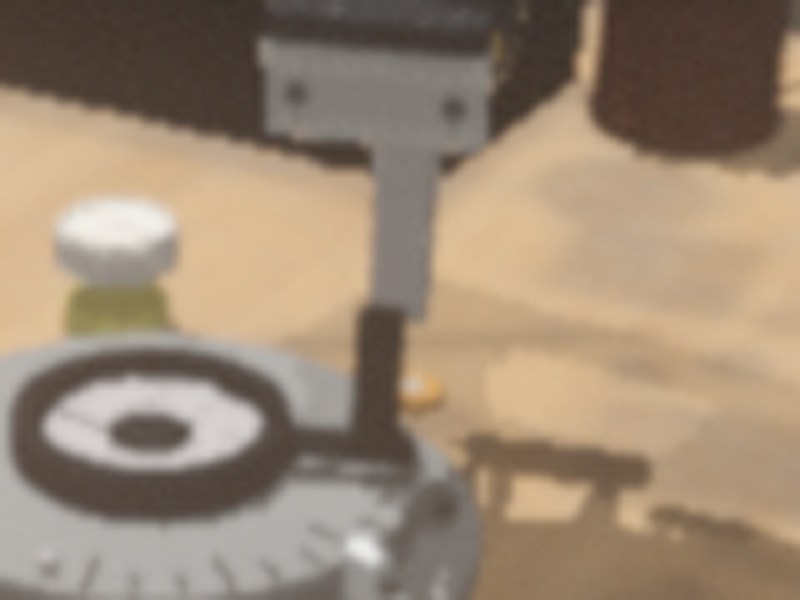

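The tip is now in front of the fin's upper part: p3 (402,318) against the fin top at (382,308), so the real tip height is about 80 mm with the report at 44 mm. I'll plan the arc, going another 0.8 cm lower.

```bash
python3 - <<'E'
from ang import *
deltas([tool(q,.0185,.036) for q in (-.52,-.46,-.4,-.34,-.28,-.22,-.16,-.1,-.06,-.02)])
E
```

```text
at [0.5061 0.0171 0.044 ] 0.33 t 3.6
x -0.07 y -1.93 z 0.80 spin -0.003
x -0.17 y -2.41 z 0.80 spin 0.057
x -0.24 y -2.89 z 0.80 spin 0.117
x -0.28 y -3.38 z 0.80 spin 0.177
x -0.29 y -3.86 z 0.80 spin 0.237
x -0.27 y -4.35 z 0.80 spin 0.297
x -0.22 y -4.84 z 0.80 spin 0.357
x -0.15 y -5.32 z 0.80 spin 0.417
x -0.08 y -5.63 z 0.80 spin 0.457
x -0.00 y -5.95 z 0.80 spin 0.497
```

```bash
python3 -m creep '[{"x":0,"y":0,"z":0.4,"spin":0},{"x":0,"y":0,"z":0.8,"spin":0},{"x":-0.05,"y":-0.6,"z":0.8,"spin":0},{"x":-0.05,"y":-1.2,"z":0.8,"spin":0},{"x":-0.05,"y":-1.6,"z":0.8,"spin":0},{"x":-0.1,"y":-1.95,"z":0.8,"spin":0},{"x":-0.1,"y":-2.2,"z":0.8,"spin":0.03},{"x":-0.15,"y":-2.4,"z":0.8,"spin":0.06},{"x":-0.2,"y":-2.65,"z":0.8,"spin":0.09},{"x":-0.25,"y":-2.9,"z":0.8,"spin":0.12}]'
cat > fin.py <<'E'
from ang import *
def fin():
    """lever angle from dark nose/fin pixels in the scene view: fin column centroid cast on the fin's radius"""
    b=r.camera("scene"); qs=np.arange(-.7,.3,.005); best=[]
    g=b.max(2).astype(np.float32)
    for z in (.058,.066,.074,.082,.090,.097):
        u=proj("scene",[pt(q,.079,z) for q in qs]).astype(np.float32)
        v=cv2.remap(g,u[:,0].copy(),u[:,1].copy(),1).ravel(); k=v<115
        best.append((z,round(float(qs[k].mean()),3),round(float(np.ptp(qs[k])),3)) if k.any() else (z,None))
    print(best); return b
if __name__=="__main__": fin()
E
python3 fin.py; python3 tip.py
```

```text
time: 4.6
ee_pos: [0.4942, 0.0433, 0.036]
eef_rot: [3.14, -0.0, 0.209]
force: [-0.5, -1.4, -0.9]
gripper_width: 0.004
grip_force: 0.8
[(0.058, -0.346, 0.805), (0.066, -0.202, 0.995), (0.074, -0.24, 0.995), (0.082, -0.333, 0.995), (0.09, -0.351, 0.995), (0.097, -0.365, 0.47)]
tip row 217 cols 330 333 reported-> [327.7 229.9] [0.4941 0.0437 0.0359]
```

There is contact (about 1.4 N) and the fin is moving. I'll continue the arc to q≈-0.03.

```bash
python3 - <<'E'
from ang import *
deltas([tool(q,.0185,.036) for q in (-.4,-.34,-.28,-.22,-.16,-.1,-.07,-.04)])
E
```

```text
at [0.4941 0.0437 0.0359] 0.21 t 4.7
x 0.04 y 0.01 z -0.01 spin -0.003
x -0.06 y -0.47 z -0.01 spin 0.057
x -0.13 y -0.95 z -0.01 spin 0.117
x -0.17 y -1.43 z -0.01 spin 0.177
x -0.18 y -1.92 z -0.01 spin 0.237
x -0.17 y -2.41 z -0.01 spin 0.297
x -0.15 y -2.65 z -0.01 spin 0.327
x -0.12 y -2.89 z -0.01 spin 0.357
```

```bash
python3 -m creep '[{"x":-0.03,"y":-0.25,"z":0,"spin":0.03},{"x":-0.06,"y":-0.5,"z":0,"spin":0.06},{"x":-0.1,"y":-0.75,"z":0,"spin":0.09},{"x":-0.13,"y":-1.0,"z":0,"spin":0.12},{"x":-0.17,"y":-1.45,"z":0,"spin":0.18},{"x":-0.18,"y":-1.9,"z":0,"spin":0.24},{"x":-0.17,"y":-2.4,"z":0,"spin":0.3},{"x":-0.15,"y":-2.65,"z":0,"spin":0.33},{"x":-0.12,"y":-2.9,"z":0,"spin":0.36},{"x":-0.12,"y":-2.9,"z":0,"spin":0.36}]'
python3 fin.py; python3 - <<'E'
from tip import *
b=tip(); a=r.camera("top")
cv2.imwrite("pics/p4.png",np.hstack([cv2.resize(b[185:260,270:370],(440,330),interpolation=cv2.INTER_CUBIC),cv2.resize(a[220:270,240:294],(356,330),interpolation=cv2.INTER_CUBIC)]))
E
```

```text
time: 5.7
ee_pos: [0.4865, 0.0719, 0.0358]
eef_rot: [3.141, 0.0, -0.149]
force: [-1.2, -0.1, 0.0]
gripper_width: 0.002
grip_force: 0.4
[(0.058, 0.035, 0.52), (0.066, 0.035, 0.52), (0.074, -0.011, 0.6), (0.082, -0.026, 0.58), (0.09, -0.031, 0.57), (0.097, -0.023, 0.5)]
tip row 233 cols 314 331 reported-> [324.6 236. ] [0.4868 0.0719 0.0358]
```

View pics/p4.png

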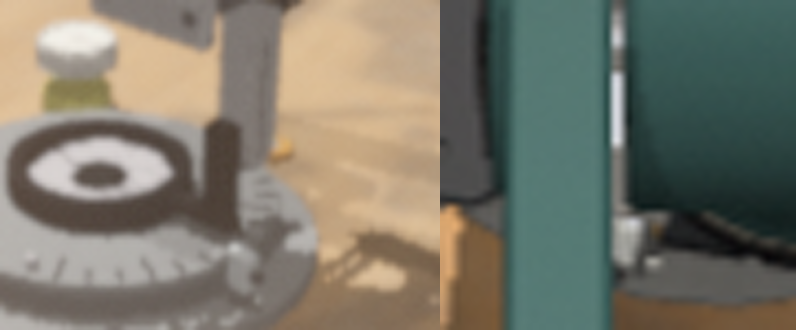

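The fin has swung left and the nose is now close to the rider: p4 shows the nose at (240,235) and the rider at (245,265). I'll back off, clear the view, and measure both angles from the top.

```bash
python3 -m creep '[{"x":0,"y":1,"z":0,"spin":0},{"x":0,"y":3,"z":0,"spin":0},{"x":0,"y":4,"z":-4,"spin":0},{"x":0,"y":5,"z":-8,"spin":0},{"x":0,"y":9,"z":-8,"spin":0},{"x":0,"y":14,"z":-8,"spin":0},{"x":0,"y":19,"z":-8,"spin":0},{"x":0,"y":24,"z":-8,"spin":0},{"x":0,"y":26,"z":-8,"spin":0},{"x":0,"y":26,"z":-8,"spin":0}]'
cat > top.py <<'E'
from ang import *
def run(mask,qs,sub):  # mean angle of the masked run, per radius
    return [round(float(np.mean(qs[k])),3) if k.any() else None for k in mask]
def angles(im):
    g=im.max(2).astype(np.float32); qs=np.arange(-.75,.5,.004)
    def polar(rs,z):
        u=np.array([proj("top",[pt(q,ra,z) for q in qs]) for ra in rs]).astype(np.float32)
        return cv2.remap(g,u[...,0].copy(),u[...,1].copy(),1)
    ra=[.058,.061,.064,.067]; v=polar(ra,.052); print("arm",run(v<85,qs,0))
    ra=[.089,.091,.093]; v=polar(ra,.052); print("nose",run(v<60,qs,0))
    ra=[.073,.076,.079,.082,.085]; v=polar(ra,.101); print("fin top",run(v<60,qs,0))
    ra=[.099,.101,.103,.105,.107]; v=polar(ra,.046); print("rider",run(v>180,qs,0))
if __name__=="__main__":
    angles(cv2.imread("pics/top0.png")); im=r.camera("top"); cv2.imwrite("pics/top1.png",im); angles(im)
E
python3 top.py
```

```text
time: 6.85
ee_pos: [0.4471, -0.1884, 0.1157]
eef_rot: [3.141, -0.0, -0.155]
force: [0.3, 0.5, -0.3]
gripper_width: 0.008
grip_force: 0.0
arm [-0.516, -0.508, -0.51, -0.528]
nose [-0.512, -0.518, -0.518]
fin top [-0.482, -0.477, -0.482, -0.484, -0.488]
rider [0.076, 0.078, 0.078, 0.08, 0.082]
arm [-0.052, -0.06, -0.062, -0.062]
nose [-0.058, -0.046, -0.042]
fin top [-0.052, -0.046, -0.049, -0.06, -0.054]
rider [0.076, 0.078, 0.08, 0.078, 0.08]
```

The lever is at -0.055 and the rider at 0.078. The lever ended 0.015 short of the commanded angle, so I'll command q≈0.093.

```bash
python3 - <<'E'
from ang import *
deltas([tool(-.05,.045,.116),tool(-.05,.045,.036),tool(-.05,.025,.036)]+[tool(q,.0185,.036) for q in (-.05,0,.03,.06,.08,.093)])
E
```

```text
at [ 0.4475 -0.1866  0.1157] -0.153 t 6.9
x 0.02 y -23.40 z -0.03 spin -0.017
x 0.02 y -23.40 z 7.97 spin -0.017
x -0.02 y -25.40 z 7.97 spin -0.017
x -0.03 y -26.05 z 7.97 spin -0.017
x -0.12 y -26.45 z 7.97 spin 0.033
x -0.16 y -26.69 z 7.97 spin 0.063
x -0.20 y -26.93 z 7.97 spin 0.093
x -0.22 y -27.09 z 7.97 spin 0.113
x -0.23 y -27.19 z 7.97 spin 0.126
```

```bash
python3 -m creep '[{"x":0,"y":-4,"z":0,"spin":0},{"x":0,"y":-9,"z":0,"spin":0},{"x":0,"y":-14,"z":0,"spin":0},{"x":0,"y":-18.5,"z":0,"spin":0},{"x":0,"y":-22,"z":0,"spin":0},{"x":0,"y":-23.4,"z":2,"spin":0},{"x":0,"y":-23.4,"z":5,"spin":0},{"x":0,"y":-23.4,"z":7,"spin":0},{"x":0,"y":-23.4,"z":8,"spin":0},{"x":0,"y":-23.4,"z":8,"spin":0}]'
python3 -m creep '[{"x":0,"y":0,"z":0,"spin":0},{"x":0,"y":0,"z":0,"spin":0}]'
python3 - <<'E'
from ang import *
deltas([tool(q,.0185,.036) for q in (-.05,0,.03,.06,.08,.093)])
E
```

```text
time: 7.9
ee_pos: [0.4815, 0.0471, 0.0343]
eef_rot: [3.141, 0.003, -0.149]
force: [0.4, -0.0, -0.3]
gripper_width: 0.0
grip_force: 0.0
time: 8.1
ee_pos: [0.4842, 0.0462, 0.0374]
eef_rot: [-3.141, -0.003, -0.15]
force: [-0.2, 1.9, -0.4]
gripper_width: 0.01
grip_force: 0.0
at [0.4842 0.0462 0.0374] -0.15 t 8.1
x -0.09 y -2.49 z 0.14 spin -0.013
x -0.18 y -2.88 z 0.14 spin 0.037
x -0.22 y -3.12 z 0.14 spin 0.067
x -0.26 y -3.36 z 0.14 spin 0.097
x -0.28 y -3.52 z 0.14 spin 0.117
x -0.29 y -3.63 z 0.14 spin 0.130
```

```bash
python3 -m creep '[{"x":-0.05,"y":-0.8,"z":0.1,"spin":0},{"x":-0.1,"y":-1.6,"z":0.1,"spin":0},{"x":-0.1,"y":-2.2,"z":0.1,"spin":0},{"x":-0.15,"y":-2.5,"z":0.1,"spin":0},{"x":-0.2,"y":-2.8,"z":0.1,"spin":0.03},{"x":-0.2,"y":-3.05,"z":0.1,"spin":0.06},{"x":-0.25,"y":-3.25,"z":0.1,"spin":0.08},{"x":-0.25,"y":-3.4,"z":0.1,"spin":0.1},{"x":-0.3,"y":-3.55,"z":0.1,"spin":0.12},{"x":-0.3,"y":-3.55,"z":0.1,"spin":0.12}]'
python3 -m creep '[{"x":0,"y":1,"z":0,"spin":0},{"x":0,"y":3,"z":0,"spin":0},{"x":0,"y":4,"z":-4,"spin":0},{"x":0,"y":5,"z":-8,"spin":0},{"x":0,"y":9,"z":-8,"spin":0},{"x":0,"y":14,"z":-8,"spin":0},{"x":0,"y":19,"z":-8,"spin":0},{"x":0,"y":24,"z":-8,"spin":0},{"x":0,"y":26,"z":-8,"spin":0},{"x":0,"y":26,"z":-8,"spin":0}]'
sed -i 's/top1/top2/; s/angles(cv2.imread("pics\/top0.png")); //' top.py; python3 top.py
```

```text
time: 9.1
ee_pos: [0.4854, 0.0819, 0.0347]
eef_rot: [-3.142, -0.0, -0.27]
force: [-1.0, -0.9, 0.9]
gripper_width: 0.008
grip_force: 0.5
time: 10.1
ee_pos: [0.415, -0.1716, 0.1148]
eef_rot: [3.141, -0.001, -0.276]
force: [0.3, -0.1, -0.4]
gripper_width: 0.003
grip_force: 0.0
arm [0.048, 0.05, 0.054, 0.058]
nose [0.042, 0.045, None]
fin top [0.049, 0.045, 0.048, 0.048, 0.05]
rider [0.092, 0.084, 0.082, 0.08, 0.08]
```

The lever is at 0.05, about 2.8 mm short of the rider. That is inside tolerance, but I'll nudge it another 2.5 mm to centre it.

```bash
python3 -m creep '[{"x":0,"y":-4,"z":0,"spin":0},{"x":0,"y":-9,"z":0,"spin":0},{"x":0,"y":-14,"z":0,"spin":0},{"x":0,"y":-18,"z":0,"spin":0},{"x":0,"y":-21,"z":0,"spin":0},{"x":0,"y":-22.5,"z":2,"spin":0},{"x":0,"y":-22.5,"z":5,"spin":0},{"x":0,"y":-22.5,"z":7,"spin":0},{"x":0,"y":-22.5,"z":8,"spin":0},{"x":0,"y":-23,"z":8,"spin":0}]'
python3 -m creep '[{"x":0,"y":-1,"z":0,"spin":0},{"x":0,"y":-2,"z":0,"spin":0},{"x":0,"y":-2.6,"z":0,"spin":0},{"x":0,"y":-2.9,"z":0,"spin":0},{"x":0,"y":-3.1,"z":0,"spin":0.02},{"x":0,"y":-3.2,"z":0,"spin":0.03},{"x":0,"y":-3.25,"z":0,"spin":0.03},{"x":0,"y":-3.25,"z":0,"spin":0.03}]'
python3 -m creep '[{"x":0,"y":1,"z":0,"spin":0},{"x":0,"y":3,"z":0,"spin":0},{"x":0,"y":4,"z":-4,"spin":0},{"x":0,"y":5,"z":-8,"spin":0},{"x":0,"y":9,"z":-8,"spin":0},{"x":0,"y":14,"z":-8,"spin":0},{"x":0,"y":19,"z":-8,"spin":0},{"x":0,"y":24,"z":-8,"spin":0},{"x":0,"y":26,"z":-8,"spin":0},{"x":0,"y":26,"z":-8,"spin":0}]'
sed -i 's/top2/top3/' top.py; python3 top.py
```

```text
time: 11.15
ee_pos: [0.4758, 0.0536, 0.0332]
eef_rot: [3.141, 0.003, -0.269]
force: [-0.0, 0.2, -0.1]
gripper_width: 0.001
grip_force: 0.0
time: 11.95
ee_pos: [0.4861, 0.0838, 0.0348]
eef_rot: [3.141, -0.0, -0.301]
force: [0.2, -2.4, 1.4]
gripper_width: 0.004
grip_force: 0.7
time: 12.95
ee_pos: [0.4079, -0.1668, 0.1146]
eef_rot: [3.141, -0.0, -0.306]
force: [0.5, 1.0, 0.0]
gripper_width: 0.006
grip_force: 0.0
arm [0.078, 0.072, 0.084, 0.082]
nose [0.059, 0.079, None]
fin top [0.063, 0.068, 0.067, 0.068, 0.074]
rider [None, 0.08, 0.08, 0.08, 0.08]
```

The lever is now at about 0.075 against the rider's 0.080. On to the button: lift, cross high, and hover above it.

```bash
python3 - <<'E'
from ang import *
deltas([(*B,.165,-.306)])
E
```

```text
at [ 0.4085 -0.1653  0.1146] -0.304 t 13.0
x 7.39 y -41.07 z -5.04 spin 0.002
```

```bash
python3 -m creep '[{"x":0,"y":0,"z":-4,"spin":0},{"x":0.5,"y":-3,"z":-5,"spin":0},{"x":1.4,"y":-8,"z":-5,"spin":0},{"x":2.2,"y":-12.5,"z":-5,"spin":0},{"x":3,"y":-17,"z":-5,"spin":0},{"x":3.9,"y":-21.5,"z":-5,"spin":0},{"x":4.7,"y":-26,"z":-5,"spin":0},{"x":5.5,"y":-30.5,"z":-5,"spin":0},{"x":6.3,"y":-35,"z":-5,"spin":0},{"x":7.1,"y":-39,"z":-5,"spin":0}]'
python3 -m creep '[{"x":0.3,"y":-2.1,"z":0,"spin":0},{"x":0.3,"y":-2.1,"z":0,"spin":0},{"x":0.3,"y":-2.1,"z":3,"spin":0},{"x":0.3,"y":-2.1,"z":6,"spin":0},{"x":0.3,"y":-2.1,"z":8,"spin":0},{"x":0.3,"y":-2.1,"z":9,"spin":0},{"x":0.3,"y":-2.1,"z":9,"spin":0},{"x":0.3,"y":-2.1,"z":9,"spin":0}]'
python3 - <<'E'
from ang import *
deltas([(*B,.05,-.306)])
b=r.camera("scene"); cv2.imwrite("pics/b1.png",b); P=r.get_state()["ee_pos"]
print("button",proj("scene",[[*B,.036]]).round(1)); 
for dz in (0,.03,.04,.05): print(dz,proj("scene",[P+[0,0,dz]]).round(1))
a=cv2.imread("pics/scene0.png").astype(int); d=np.abs(a-b).max(2)
u=int(proj("scene",[P])[0][0]); 
for y in range(206,262,2): print(y,d[y,u-16:u+18:2], b[y,u].tolist())
E
```

```text
time: 14.0
ee_pos: [0.592, 0.1915, 0.1644]
eef_rot: [-3.141, 0.001, -0.297]
force: [-0.6, -0.1, 1.3]
gripper_width: 0.002
grip_force: 0.0
time: 14.8
ee_pos: [0.6017, 0.2065, 0.076]
eef_rot: [-3.141, -0.002, -0.3]
force: [1.1, 0.8, -0.2]
gripper_width: 0.005
grip_force: 0.0
at [0.6017 0.2065 0.076 ] -0.3 t 14.8
x 0.07 y 0.19 z 2.60 spin 0.006
button [[247.9 246.9]]
0 [[246.2 230.8]]
0.03 [[245.4 218.2]]
0.04 [[245.2 213.9]]
0.05 [[244.9 209.5]]
206 [ 2  2  2  5 25 28 27 17 28 33 18 37  3  1  1  2  1] [111, 117, 128]
208 [ 2  2  2  4 19 22 12 10 21 29 27 48  3  2  3  1  2] [113, 120, 131]
210 [ 2  1  6  5 12 17  4 26 27 22 23 54  4  1  2  1  1] [117, 123, 133]
212 [ 2  1  6  6 18 42 56 61 56 25 22 39  3  1  1  1  2] [119, 125, 135]
214 [ 1  1  6  7  6  9 39 53 51 27 29  8  3  2  2  3  0] [119, 124, 135]
216 [ 0  0  6  7  7  8  5 24 43 22 14  4  6 13 19 16 17] [110, 117, 129]
218 [ 1  0  4  5  7  8  8  9  3  6  9 11 27 22 20 19 22] [69, 80, 98]
220 [ 2  2  2  9  8  8  9  5  8  8  6 12 29 23 21 22 21] [61, 74, 94]
222 [ 1  2  1  3  4  5  6  6  5  6 11 26 25 21 21 19 21] [75, 96, 120]
224
[... 670 characters left out ...]
15 21 20 21 20 21 20 20 11  6  7  4  2] [157, 161, 166]
244 [ 2  2  6 13 19 21 19 15 14 13 13 17 20 12  7  5  5] [148, 151, 160]
246 [16 16 19 21 21 20 10  5  1  4  3  7 17 19 11  9  3] [148, 150, 159]
248 [20 22 20 20 21 17  2  1  1  3  5  9 10 16 10  6  7] [148, 149, 159]
250 [20 21 19 19 18  8  3  2  4  4 17 16 10  8  3  2  5] [140, 141, 151]
252 [20 20 21 19 17  6  6  6  2  4  6  6  8  9  2  3  3] [99, 105, 118]
254 [20 19 19 18 16  6  6  6  5  5  8  9 11 10  4  2  2] [83, 90, 105]
256 [19 21 20 15 11  5  7  7  5  9  9  8  9 10  5  5 13] [65, 75, 93]
258 [12 18 17  6  2  6  8  6  6  5  8  8  9 12 33 49 61] [58, 70, 89]
260 [ 1  2  3  2  2  2  4  6  6  7  6 10 14 35 59 52 35] [61, 72, 91]
```

The tip's lower edge is at row 216, so the 36 mm height offset holds here too and the real tip is about 0.11 m up. I expect contact about 7.5 cm down and will descend in checked stages.

```bash
python3 -m creep '[{"x":0,"y":0.1,"z":1.5,"spin":0},{"x":0,"y":0.1,"z":3,"spin":0},{"x":0,"y":0.1,"z":3.5,"spin":0},{"x":0,"y":0.1,"z":3.5,"spin":0}]'
python3 -m creep '[{"x":0,"y":0,"z":0.4,"spin":0},{"x":0,"y":0,"z":0.7,"spin":0},{"x":0,"y":0,"z":1.0,"spin":0},{"x":0,"y":0,"z":1.0,"spin":0}]'
python3 - <<'E'
from ang import *
b=r.camera("scene"); cv2.imwrite("pics/b2.png",b); P=r.get_state()["ee_pos"]; print(P.round(4))
cv2.imwrite("pics/b2c.png",cv2.resize(b[190:280,190:310],(800,600),interpolation=cv2.INTER_CUBIC))
E
```

```text
time: 15.25
ee_pos: [0.5996, 0.2051, 0.0374]
eef_rot: [3.139, 0.004, -0.3]
force: [-0.7, 0.3, 0.3]
gripper_width: 0.005
grip_force: 0.0
time: 15.65
ee_pos: [0.6008, 0.2055, 0.0294]
eef_rot: [3.141, 0.0, -0.3]
force: [-0.5, -0.3, 0.1]
gripper_width: -0.001
grip_force: 0.0
[0.601  0.2055 0.0296]
```

View pics/b2c.png

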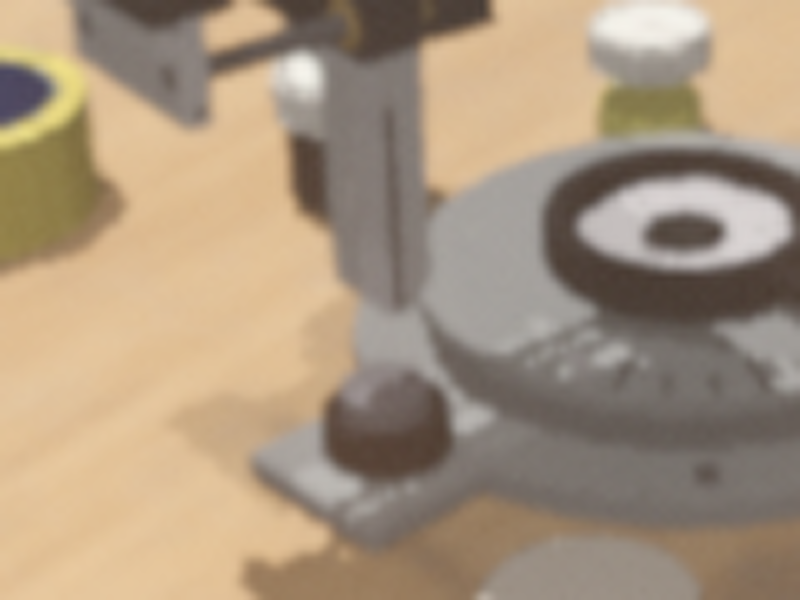

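The fingertips at (385,300) hover about 30 mm above the cap at (388,385), well aligned, with nothing else in the way.

```bash
python3 -m creep '[{"x":0,"y":0,"z":0.7,"spin":0},{"x":0,"y":0,"z":1.4,"spin":0},{"x":0,"y":0,"z":2.0,"spin":0},{"x":0,"y":0,"z":2.4,"spin":0},{"x":0,"y":0,"z":2.4,"spin":0}]'
python3 -m creep '[{"x":0,"y":0,"z":0.2,"spin":0},{"x":0,"y":0,"z":0.4,"spin":0},{"x":0,"y":0,"z":0.4,"spin":0}]'
python3 -m creep '[{"x":0,"y":0,"z":0.2,"spin":0},{"x":0,"y":0,"z":0.3,"spin":0},{"x":0,"y":0,"z":0.3,"spin":0}]'
```

```text
time: 16.2
ee_pos: [0.6002, 0.2053, 0.0044]
eef_rot: [3.14, 0.002, -0.3]
force: [0.3, -0.5, -0.1]
gripper_width: 0.006
grip_force: 0.0
time: 16.5
ee_pos: [0.601, 0.2055, 0.0016]
eef_rot: [3.141, 0.0, -0.3]
force: [-0.2, 0.0, -0.6]
gripper_width: 0.003
grip_force: 0.0
time: 16.8
ee_pos: [0.6013, 0.2056, -0.0009]
eef_rot: [-3.141, -0.001, -0.3]
force: [-0.3, -0.1, 1.2]
gripper_width: 0.005
grip_force: 0.8
```

```bash
python3 -m creep '[{"x":0,"y":0,"z":0.2,"spin":0},{"x":0,"y":0,"z":0.4,"spin":0},{"x":0,"y":0,"z":0.4,"spin":0}]'
python3 -m creep '[{"x":0,"y":0,"z":0.15,"spin":0},{"x":0,"y":0,"z":0.3,"spin":0},{"x":0,"y":0,"z":0.3,"spin":0}]'
```

```text
time: 17.1
ee_pos: [0.6014, 0.2056, -0.0049]
eef_rot: [-3.141, -0.001, -0.3]
force: [-0.3, 0.3, 4.4]
gripper_width: 0.003
grip_force: 1.9
time: 17.4
ee_pos: [0.6015, 0.2056, -0.0065]
eef_rot: [-3.141, -0.001, -0.3]
force: [-2.9, -0.9, 9.5]
gripper_width: 0.002
grip_force: 4.6
```

The button is bottoming out, at 9.5 N. I'll press a touch more, hold, then lift off and clear the view.

```bash
python3 -m creep '[{"x":0,"y":0,"z":0.15,"spin":0},{"x":0,"y":0,"z":0.15,"spin":0},{"x":0,"y":0,"z":0.15,"spin":0}]'
python3 -m creep '[{"x":0,"y":0,"z":-0.5,"spin":0},{"x":0,"y":0,"z":-1.5,"spin":0},{"x":0,"y":0,"z":-4,"spin":0},{"x":0,"y":0,"z":-8,"spin":0},{"x":0,"y":0,"z":-12,"spin":0},{"x":0,"y":0,"z":-16,"spin":0},{"x":-2,"y":4,"z":-17,"spin":0},{"x":-3,"y":8,"z":-17,"spin":0},{"x":-4,"y":12.5,"z":-17,"spin":0},{"x":-5,"y":17,"z":-17,"spin":0}]'
python3 -m creep '[{"x":-1,"y":4.5,"z":0,"spin":0},{"x":-2,"y":9,"z":0,"spin":0},{"x":-3,"y":13.5,"z":0,"spin":0},{"x":-4,"y":18,"z":0,"spin":0},{"x":-5,"y":22,"z":0,"spin":0},{"x":-5,"y":24,"z":0,"spin":0},{"x":-5,"y":24,"z":0,"spin":0},{"x":-5,"y":24,"z":0,"spin":0}]'
sed -i 's/top3/top4/' top.py; python3 top.py; python3 - <<'E'
from ang import *
from scipy import ndimage
a=cv2.imread("pics/top0.png"); b=cv2.imread("pics/top4.png")
for n,(x0,y0,x1,y1) in dict(button=(200,168,234,202),tin=(170,220,212,265),pot_a=(335,135,368,170),pot_b=(278,96,313,134),disc=(350,212,368,232),rider=(260,248,276,268)).items():
    print(n,"changed px",int((np.abs(a[y0:y1,x0:x1].astype(int)-b[y0:y1,x0:x1]).max(2)>30).sum()))
def cap(im):
    g=im.max(2); m=np.zeros(g.shape,bool); m[170:196,203:230]=((g>75)&(g<150))[170:196,203:230]; l,_=ndimage.label(m); k=l==l[182,216]; return k.sum(),ndimage.center_of_mass(k)
print(cap(a),cap(b))
E
```

```text
time: 17.7
ee_pos: [0.6015, 0.2056, -0.0066]
eef_rot: [-3.141, -0.002, -0.3]
force: [-4.4, -1.0, 12.9]
gripper_width: 0.002
grip_force: 6.8
time: 18.7
ee_pos: [0.5016, 0.0568, 0.1596]
eef_rot: [3.141, 0.001, -0.299]
force: [1.0, -0.8, 0.3]
gripper_width: 0.006
grip_force: 0.0
time: 19.5
ee_pos: [0.3841, -0.1563, 0.1599]
eef_rot: [-3.141, 0.001, -0.301]
force: [-0.3, -0.6, 0.0]
gripper_width: 0.003
grip_force: 0.0
arm [0.078, 0.072, 0.084, 0.08]
nose [0.059, 0.074, None]
fin top [0.066, 0.068, 0.067, 0.07, 0.076]
rider [None, 0.08, 0.08, 0.08, 0.08]
button changed px 0
tin changed px 0
pot_a changed px 0
pot_b changed px 0
disc changed px 0
rider changed px 44
(np.int64(185), (np.float64(182.57837837837837), np.float64(216.51351351351352))) (np.int64(188), (np.float64(182.59574468085106), np.float64(216.5212765957447)))
```

The lever matches the rider, the button is back up, and the bystanders haven't moved. The changed pixels at the rider come from the lever and its shadow; its measured angle is unchanged. Handing in.

```bash
python3 -c "
from plant import r
print(r.job_done())"
```

```text
the job is handed in; nothing more can be done
None
```

The job is handed in: the top view puts the lever at about 0.075 rad against the rider's 0.080 (under 1 mm along the rim), the start button was pressed until it bottomed and is up again, and the disc, tin, pots and rider have not moved; no verdict was returned.

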